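# Put a sample cap away under the sliding cover of the sample box

### The job

Take hold of the black knob on the sample box's flat cover and slide the cover fully back under the little shelf, put the black cap that lies alone on the bench in front of the box into the open compartment, and then slide the cover fully shut over it. Do not upset the ink jar on the shelf, and leave the masking tape and the wash bottle where they are.

Things in the scene. Friction and masses are not known exactly. Their poses are not given: they have to be found in the camera images.
- sample_box: Grey metal box with aluminium rail lips, fixed to the bench, 170 (x) x 100 (y) x 37 mm (z), the shelf on two rear posts above it apart. Origin: centre of its underside, on the bench; +x points to its rear, away from the robot, +y to the left, z up. The front half (x under 0) holds the compartment, shut by the sliding cover; the rear half is a closed deck. Sides and front stand free.
- cover (a joint): Flat aluminium cover, 81 x 78 x 4 mm, top face 33 mm above the bench, sliding along the box's x. 0 = fully shut at the front stop; grows as it slides to the rear; 0.075 m = fully open at the end stop, all but 5 mm of the compartment uncovered. Friction about 1.5 N; stays where it is left. Starts 0 to 30 mm open.
- knob (a point): Centre of the cover's black knob, a bar 26 (box x) x 14 (box y) x 31 mm (high) standing on the cover; 49 mm above the bench, knob top 64 mm. Moves with the cover: at box x = -60 mm when shut, +15 mm when fully open, y = 0. Axes as the box. At the open end it stands just under the shelf's front edge, so pinch it with the gripper leaning back to the box's front, about 40 degrees from vertical.
- compartment (a point): Centre of the compartment's floor, at box x = -42, y = 0, z = 4 mm; axes as the box. Inside it measures 80 (x) x 80 (y) mm, 78 mm wide between the rail lips at the top, 25 mm deep below the cover. Nothing stands above it when the cover is open, so it can be loaded straight from above.
- shelf_edge (a point): Middle of the lower front edge of the plywood shelf over the rear half of the box: box x = +15, y = 0, 150 mm above the bench; axes as the box. The shelf is 130 mm wide (y), reaches 78 mm to the rear from here, is 6 mm thick, and carries a white ink jar.
- sample_cap: The loose black moulded cap, round, 24 mm in diameter and 9 mm high, 12 g, lying flat on the bench in front of the box, between box and robot. Origin: centre of its underside. It can be pinched across the rim from any side. (The other black caps lie far off in the plastic bag on the left.)
- ink_jar: Round white ink jar, 54 mm in diameter and 55 mm high, standing loose on the shelf over the box. Origin: centre of its underside. Leave it standing there.
- masking_tape: Roll of masking tape, 70 mm in diameter and 25 mm high, lying flat on the bench behind the box, to the left. Origin: centre of its underside. Leave it alone.
- wash_bottle: Small white wash bottle, 70 x 46 x 128 mm, standing to the right of the box. Origin: centre of its underside. Leave it alone.

How it is judged (in metres and radians):
On the way, in this order (a step that is already met when the one before it is completed fails the run):
1. the cover is slid back under the shelf, at least 62 mm open (value of joint cover above 0.062 m), for 0.2 s.
2. the cap lies released and at rest in the compartment while the cover is open (at least 45 mm) (x of sample_cap in the frame of sample_box between -0.081 and -0.001 m and y of sample_cap in the frame of sample_box between -0.04 and 0.04 m and z of sample_cap in the frame of sample_box below 0.024 m and contact force between the fingers and sample_cap below 0.05 N and linear speed of sample_cap below 0.02 m/s and value of joint cover above 0.045 m), for 0.2 s.
At the end, for the whole second after the job is handed in: The cap lies at rest inside the compartment, the cover is shut to within 4 mm of its front stop, and the ink jar still stands upright on the shelf (x of sample_cap in the frame of sample_box between -0.081 and -0.001 m and y of sample_cap in the frame of sample_box between -0.04 and 0.04 m and z of sample_cap in the frame of sample_box below 0.024 m and linear speed of sample_cap below 0.02 m/s and value of joint cover below 0.004 m and z of ink_jar in the frame of sample_box above 0.15 m and angle between ink_jar's own z axis and vertical below 0.2 rad); the robot touches nothing.
It fails at once if the ink jar is tipped by more than about 17 degrees or shifted by more than 20 mm (angle between ink_jar's own z axis and vertical above 0.3 rad or distance of ink_jar from where it was at the start of the episode above 0.02 m).
It fails at once if the masking tape or the wash bottle is shifted by more than 30 mm (distance of any of masking_tape, wash_bottle from where it was at the start of the episode above 0.03 m).
It also fails if it takes over 54 s, if anything falls off the work surface, if the arm or the gripper's body presses on something with over 40 N, if the wrist force passes 120 N, or if a joint passes its speed limit or range.

### The arm

A 6-joint arm with a two-finger parallel gripper is mounted at the origin on a cart in front of the work surface, level with it; the furniture and walls round the work are solid. World frame = base frame: x ahead of the robot, y to its left, z up, the work surface at z = 0. Lengths are in mm, angles in degrees, forces in N, time in s.
With the tool pointing down it reaches from about 300 to 850 mm from the base axis. Payload 4.2 kg.
Tool frame: the origin (TCP) lies midway between the tips of the shut fingers; the grasp point (between the pads) lies 19 mm behind it; z points along the fingers, y is the direction in which the jaws open and shut (so a half turn about z gives the same grasp; the last joint's range is limited). The gripper opens to 91 mm and grips with 3 to 60 N. Pads are 32 mm wide; open, the fingers measure 118 mm over their backs; the gripper's body (76 mm by 178 mm) begins 60 mm behind the grasp point.
Start: joints at [72.193, 18.312, 89.639, -0, 72.044, -1.146], TCP at [164.865, 550.874, 213.976] pointing down, gripper open.
Joint ranges: [-177.97, 177.97], [-48.28, 115.42], [12.27, 149.76], [-77.06, 257.06], [2.81, 150.46], [-146.56, 146.56]. Speed limits (degrees/s): [147.25, 147.25, 180, 180, 180, 180].

### API

Orientations are given as [roll, pitch, yaw] about the fixed x, y, z axes, in that order (R = Rz(yaw) Ry(pitch) Rx(roll)).
In Python, from workcell import env gives the robot as it stands.
- The arm moves only by the shell command python3 -m jog 'ROWS' [FORCE]. ROWS is JSON, a list of rows, each an object of numbers: "dx", "dy", "dz": the shift along the world's x, y, z in m; "wx", "wy", "wz": the turn, a rotation vector about the world's x, y, z in rad; "grip": the gripper's target within -1 to 1 (shut at 1, half-way at 0, fully open at -1). In form: [{"dx": .., "dy": .., "dz": .., "wx": .., "wy": .., "wz": .., "grip": ..}, ...]. A call has 1 to 10 rows; each row shifts and turns the commanded pose from where the row before left it; what a row does not reach is not made up. A row lasts 1/10 s, in which the tool goes at most 50 mm and 8.59 degrees, less where a joint would pass 70% of its speed; a pose out of reach is approached as far as the arm can. A call with a gripper value outside its range is refused whole. The fingers move at their own pace and stop on an object; FORCE is the grip in N (left out, the last holds). Time passes only in rows, so rows that do not move let the fingers close. It gives the time, the measured TCP pose, the force and the opening at its end, in the units of the state.
- env.state(): the state, without advancing time (a new reading comes with each control period).
- env.grab_frame(name): name is "scene" or "side" or "wrist"; returns the picture (420x560x3 uint8, red, green, blue); there is no depth.
- env.get_calibration(name): a dict with "fx", "fy", "cx", "cy" (pixels), "R" (3x3) and "t" (3): a world point X has camera coordinates R X + t. Camera axes: x right, y down, z forward; pixel columns grow to the right and rows downward; lengths in mm; the calibration is good to about 2 mm. A picture is of the moment at which its call begins: read the wrist's pose just before it. get_calibration takes no time and is no camera call; for the wrist camera it gives the pose at the moment of the call.
- env.job_done(): hands the job in, once; it reports no verdict.
The state is a dict: "time_s": time; "qpos": joint angles; "qvel": joint speeds; "effort": joint torques, N m; "ee_pos": TCP position; "ee_rot": TCP orientation; "force": force on the tool from outside, world axes, zero at the start; "torque": the same for the moment, N m; "gripper_width": finger opening in mm.
Only numpy, scipy, OpenCV 4.12 (cv2) and the standard library are available. Lean on these libraries where they do the work, as an engineer would, in place of code of your own. Each camera call takes 0.05 s, during which the arm holds its last target. There are 200 camera calls.

## Working session

There is one attempt and no reset: what is moved stays moved. The work goes in short steps, Python scripts to look and compute and a shell command to move; the robot and the scene stay as the last step left them, time stands still between calls to the robot, and variables do not carry over. Pictures are saved under pics/ and viewed, about 8 in all and at most 12, crops included, and the job is handed in when it is done.

```bash
mkdir -p pics; ls; python3 - <<'E'
from workcell import env
import cv2,json
s=env.state();print({k:s[k] for k in('time_s','ee_pos','ee_rot','gripper_width')})
for n in('scene','side'):
    cv2.imwrite(f'pics/{n}0.png',cv2.cvtColor(env.grab_frame(n),cv2.COLOR_RGB2BGR))
    c=env.get_calibration(n);print(n,c)
E
```

```text
pics
{'time_s': 0.0, 'ee_pos': array([164.72316967, 550.38004894, 213.11944362]), 'ee_rot': array([-1.79898974e+02, -2.08265808e-03,  1.63335858e+02]), 'gripper_width': 91.29227792204048}
scene {'fx': 409.386993508, 'fy': 409.386993508, 'cx': 286.3501547022287, 'cy': 211.2977946607157, 'R': array([[-0.7877411 , -0.61586038, -0.01341436],
       [-0.3599757 ,  0.47789434, -0.80127055],
       [ 0.49988143, -0.6263649 , -0.59815179]]), 't': array([313.64435514, 440.75908436, 458.03996479])}
side {'fx': 409.47132513521325, 'fy': 409.47132513521325, 'cx': 272.8047998657496, 'cy': 205.25793321241517, 'R': array([[ 0.90894702, -0.41657941, -0.01664067],
       [-0.24735611, -0.50672388, -0.82586068],
       [ 0.33560433,  0.75477978, -0.56362862]]), 't': array([-625.39330454,  122.92677249, 1009.55642393])}
```

View pics/scene0.png

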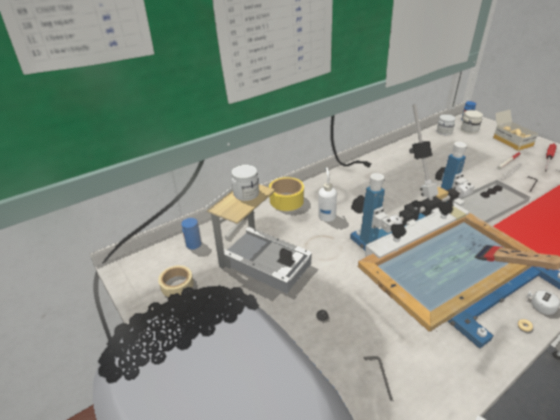

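View pics/side0.png

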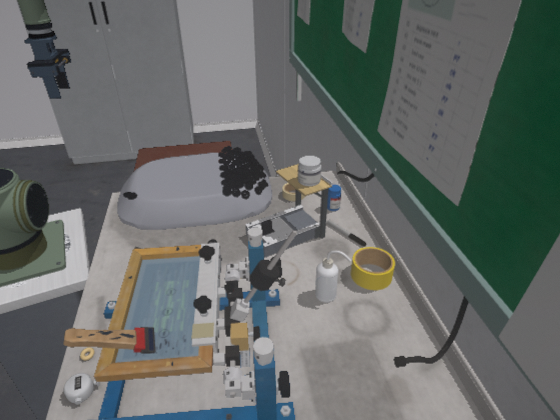

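Scene: box about (265,258), knob (287,257), cap (322,315), shelf (243,203). Side: knob about (266,227), with the cap not obvious. I'll make an enlarged composite to pick the points.

```bash
python3 - <<'E'
import cv2,numpy as np
a=cv2.imread('pics/scene0.png')[180:330,200:350];b=cv2.imread('pics/side0.png')[150:300,195:345]
f=lambda i:cv2.resize(i,(400,400),interpolation=cv2.INTER_CUBIC)
cv2.imwrite('pics/c0.png',np.hstack([f(a),f(b)]))
E
```

```text
(no output)
```

View pics/c0.png

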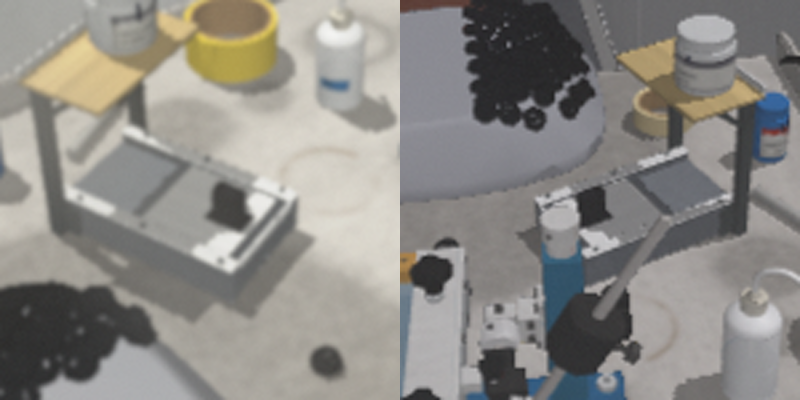

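```bash
cat > h.py <<'E'
import numpy as np,cv2
from workcell import env
def ray(c,u,v):
    R,t=np.array(c['R']),np.array(c['t'])
    d=R.T@[(u-c['cx'])/c['fx'],(v-c['cy'])/c['fy'],1]
    return -R.T@t,d/np.linalg.norm(d)
def atz(c,p,z):
    o,d=ray(c,*p);return o+d*(z-o[2])/d[2]
def tri(obs):
    A=np.zeros((3,3));b=np.zeros(3);L=[]
    for c,p in obs:
        o,d=ray(c,*p);M=np.eye(3)-np.outer(d,d);A+=M;b+=M@o;L.append((M,o))
    X=np.linalg.solve(A,b);return X,[round(float(np.linalg.norm(M@(X-o))),1) for M,o in L]
def proj(c,X):
    q=np.array(c['R'])@X+np.array(c['t']);return [c['fx']*q[0]/q[2]+c['cx'],c['fy']*q[1]/q[2]+c['cy']]
E
python3 - <<'E'
from h import *
np.set_printoptions(precision=1,suppress=True)
s,d=env.get_calibration('scene'),env.get_calibration('side')
for n,p in dict(FA=(311.4,251.3),FB=(288.1,281.3),RB=(224.4,250.5),RA=(248.8,228.8)).items(): print(n,atz(s,p,37))
for n,p in dict(F=(246.4,225),RL=(301.9,206.3),RR=(319.9,223.9)).items(): print('side',n,atz(d,p,37))
for n,p,q in(('knobtop',(287,251.3),(267,221.3)),('FL?',(288.1,281.3),(246.4,225)),('RL',(224.4,250.5),(301.9,206.3)),('RR',(248.8,228.8),(319.9,223.9))): print(n,tri([(s,p),(d,q)]))
X=atz(s,(322.3,315.4),5);print('cap',X,proj(d,X))
print(atz(s,(287,251.3),64),atz(d,(267,221.3),64))
E
```

```text
FA [ 542.3 -272.3   37. ]
FB [ 528.4 -173.    37. ]
RB [ 693.2 -161.1   37. ]
RA [ 701. -248.   37.]
side F [ 534.2 -176.9   37. ]
side RL [ 699.2 -164.6   37. ]
side RR [ 703.1 -253.8   37. ]
knobtop (array([ 570.2, -219.8,   62.8]), [3.3, 3.3])
FL? (array([ 532.7, -175.5,   34.6]), [2.4, 2.4])
RL (array([ 698.1, -163.6,   34.8]), [2.2, 2.2])
RR (array([ 704.5, -250.9,   34. ]), [0.6, 0.6])
cap [ 441.3 -166.5    5. ] [np.float64(211.13523627231544), np.float64(242.66069547297002)]
[ 565.5 -217.6   64. ] [ 573.3 -218.9   64. ]
```

Both views agree: box centre about (617,-213), yaw about 5°, heights within about 3 mm. The cap is near (441,-166) and the side view confirms it. Next is the wrist camera's mounting, which decides which flip to use.

```bash
python3 - <<'E'
from h import *
from scipy.spatial.transform import Rotation as Ro
np.set_printoptions(precision=2,suppress=True)
s=env.state();c=env.get_calibration('wrist')
R=Ro.from_euler('xyz',s['ee_rot'],degrees=True).as_matrix()
C=-np.array(c['R']).T@c['t']
print('cam in tool',R.T@(C-s['ee_pos']),'cam axes in tool\n',R.T@np.array(c['R']).T, c['fx'],c['cx'],c['cy'])
E
python3 -m jog '[{"dx":0.012,"dy":-0.04,"wz":-0.14,"dz":0.005},{"dx":0.012,"dy":-0.04,"wz":-0.14,"dz":0.005},{"dx":0.012,"dy":-0.04,"wz":-0.14,"dz":0.005},{"dx":0.012,"dy":-0.04,"wz":-0.14,"dz":0.005},{"dx":0.012,"dy":-0.04,"wz":-0.14},{"dx":0.012,"dy":-0.04,"wz":-0.14},{"dx":0.012,"dy":-0.04,"wz":-0.14},{"dx":0.012,"dy":-0.04,"wz":-0.14},{"dx":0.012,"dy":-0.04,"wz":-0.14},{"dx":0.012,"dy":-0.04,"wz":-0.14}]'
```

```text
cam in tool [  66.38   -0.56 -170.83] cam axes in tool
 [[ 0.   -0.97 -0.23]
 [ 1.    0.    0.  ]
 [-0.   -0.23  0.97]] 294.61810600293984 279.20219162925605 207.2460720819916invalid input
```

The camera sits on tool +x, so tool x should face the robot when leaning (yaw about 185°). That needs a turn of only +21.7°. I'll retry with every key given.

```bash
python3 -m jog '[{"dx":0.016,"dy":-0.045,"dz":0.005,"wx":0,"wy":0,"wz":0.04,"grip":0},{"dx":0.016,"dy":-0.045,"dz":0.005,"wx":0,"wy":0,"wz":0.04,"grip":0},{"dx":0.016,"dy":-0.045,"dz":0.005,"wx":0,"wy":0,"wz":0.04,"grip":0},{"dx":0.016,"dy":-0.045,"dz":0.005,"wx":0,"wy":0,"wz":0.04,"grip":0},{"dx":0.016,"dy":-0.045,"dz":0.005,"wx":0,"wy":0,"wz":0.04,"grip":0},{"dx":0.016,"dy":-0.045,"dz":0,"wx":0,"wy":0,"wz":0.04,"grip":0},{"dx":0.016,"dy":-0.045,"dz":0,"wx":0,"wy":0,"wz":0.04,"grip":0},{"dx":0.016,"dy":-0.045,"dz":0,"wx":0,"wy":0,"wz":0.04,"grip":0},{"dx":0.016,"dy":-0.045,"dz":0,"wx":0,"wy":0,"wz":0.04,"grip":0},{"dx":0.016,"dy":-0.045,"dz":0,"wx":0,"wy":0,"wz":0.02,"grip":0}]'
```

```text
time_s: 1.1
ee_pos: [324.8, 99.1, 239.0]
ee_rot: [180.0, 0.0, -174.8]
force: [2.0, -0.1, 0.1]
gripper_width: 45.5
```

```bash
python3 -m jog '[{"dx":0.02,"dy":-0.042,"dz":0,"wx":0,"wy":0,"wz":0,"grip":0},{"dx":0.02,"dy":-0.042,"dz":0,"wx":0,"wy":0,"wz":0,"grip":0},{"dx":0.02,"dy":-0.042,"dz":0,"wx":0,"wy":0,"wz":0,"grip":0},{"dx":0.02,"dy":-0.042,"dz":0,"wx":0,"wy":0,"wz":0,"grip":0},{"dx":0.02,"dy":-0.042,"dz":0,"wx":0,"wy":0,"wz":0,"grip":0},{"dx":0.02,"dy":-0.042,"dz":0,"wx":0,"wy":0,"wz":0,"grip":0},{"dx":0.02,"dy":-0.042,"dz":0,"wx":0,"wy":0,"wz":0,"grip":0},{"dx":0,"dy":0,"dz":0,"wx":0,"wy":0,"wz":0,"grip":0},{"dx":0,"dy":0,"dz":0,"wx":0,"wy":0,"wz":0,"grip":0}]'
python3 - <<'E'
from h import *
import pickle
c=env.get_calibration('wrist');cv2.imwrite('pics/w1.png',cv2.cvtColor(env.grab_frame('wrist'),cv2.COLOR_RGB2BGR));pickle.dump(c,open('w1.pkl','wb'))
E
python3 -m jog '[{"dx":0,"dy":0,"dz":-0.01,"wx":0.0123,"wy":-0.1395,"wz":0,"grip":0},{"dx":0,"dy":0,"dz":-0.01,"wx":0.0123,"wy":-0.1395,"wz":0,"grip":0},{"dx":0,"dy":0,"dz":-0.01,"wx":0.0123,"wy":-0.1395,"wz":0,"grip":0},{"dx":0,"dy":0,"dz":-0.01,"wx":0.0123,"wy":-0.1395,"wz":0,"grip":0},{"dx":0,"dy":0,"dz":-0.01,"wx":0.0123,"wy":-0.1395,"wz":0,"grip":0},{"dx":0,"dy":0,"dz":0,"wx":0,"wy":0,"wz":0,"grip":0},{"dx":0,"dy":0,"dz":0,"wx":0,"wy":0,"wz":0,"grip":0}]'
python3 - <<'E'
from h import *
import pickle
c=env.get_calibration('wrist');cv2.imwrite('pics/w2.png',cv2.cvtColor(env.grab_frame('wrist'),cv2.COLOR_RGB2BGR));pickle.dump(c,open('w2.pkl','wb'))
print(env.state()['qpos'])
E
```

```text
time_s: 2.0
ee_pos: [464.5, -193.5, 238.1]
ee_rot: [179.9, -0.1, -175.0]
force: [-0.7, 0.6, -0.5]
gripper_width: 45.5
time_s: 2.75
ee_pos: [486.9, -153.1, 221.6]
ee_rot: [-177.9, 35.8, -177.1]
force: [0.4, -0.1, -0.1]
gripper_width: 45.7
[ -29.50859018   -1.50646484  122.77303993   33.48213015   30.7271
 -146.5007941 ]
```

View pics/w1.png

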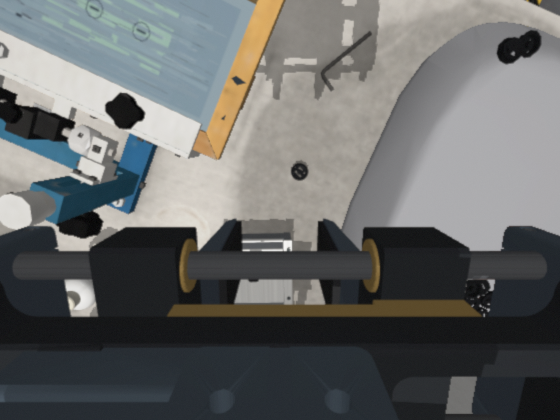

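View pics/w2.png

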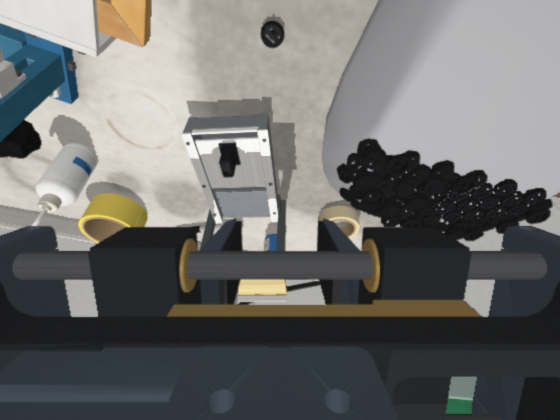

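The lean drove J6 onto its limit (-146.5°), so this half-turn can't hold the pose. I'll use the flipped grasp (J6 about +33°). The camera is then on the upper side, but by calculation it stays about 40 mm in front of the shelf. In the pictures, w1 shows the cap at (300,171). w2 shows the cap at (273,34) and the knob at about (229,157). I'll take a crop for the details.

```bash
python3 - <<'E'
import cv2
cv2.imwrite('pics/c2.png',cv2.resize(cv2.imread('pics/w2.png')[15:235,170:300],None,fx=2.7,fy=2.7,interpolation=cv2.INTER_CUBIC))
E
python3 -m jog '[{"dx":0,"dy":0,"dz":0,"wx":0.086,"wy":0,"wz":-0.12,"grip":0},{"dx":0,"dy":0,"dz":0,"wx":0.086,"wy":0,"wz":-0.12,"grip":0},{"dx":0,"dy":0,"dz":0,"wx":0.086,"wy":0,"wz":-0.12,"grip":0},{"dx":0,"dy":0,"dz":0,"wx":0.086,"wy":0,"wz":-0.12,"grip":0},{"dx":0,"dy":0,"dz":0,"wx":0.086,"wy":0,"wz":-0.12,"grip":0},{"dx":0,"dy":0,"dz":0,"wx":0.086,"wy":0,"wz":-0.12,"grip":0},{"dx":0,"dy":0,"dz":0,"wx":0.086,"wy":0,"wz":-0.12,"grip":0},{"dx":0,"dy":0,"dz":0,"wx":0.086,"wy":0,"wz":-0.12,"grip":0},{"dx":0,"dy":0,"dz":0,"wx":0.086,"wy":0,"wz":-0.12,"grip":0},{"dx":0,"dy":0,"dz":0,"wx":0.086,"wy":0,"wz":-0.12,"grip":0}]'
python3 -m jog '[{"dx":0,"dy":0,"dz":0,"wx":0.086,"wy":0,"wz":-0.12,"grip":0},{"dx":0,"dy":0,"dz":0,"wx":0.086,"wy":0,"wz":-0.12,"grip":0},{"dx":0,"dy":0,"dz":0,"wx":0.086,"wy":0,"wz":-0.12,"grip":0},{"dx":0,"dy":0,"dz":0,"wx":0.086,"wy":0,"wz":-0.12,"grip":0},{"dx":0,"dy":0,"dz":0,"wx":0.086,"wy":0,"wz":-0.12,"grip":0},{"dx":0,"dy":0,"dz":0,"wx":0.086,"wy":0,"wz":-0.12,"grip":0},{"dx":0,"dy":0,"dz":0,"wx":0.086,"wy":0,"wz":-0.12,"grip":0},{"dx":0,"dy":0,"dz":0,"wx":0.086,"wy":0,"wz":-0.12,"grip":0},{"dx":0,"dy":0,"dz":0,"wx":0.086,"wy":0,"wz":-0.12,"grip":0},{"dx":0,"dy":0,"dz":0,"wx":0.086,"wy":0,"wz":-0.12,"grip":0}]'; python3 -c "
from workcell import env
print(env.state()['qpos'])"
```

```text
time_s: 3.8
ee_pos: [488.1, -155.3, 221.5]
ee_rot: [145.1, 4.4, 95.8]
force: [0.1, 0.1, 0.2]
gripper_width: 45.8
time_s: 4.8
ee_pos: [488.1, -155.3, 221.5]
ee_rot: [171.5, -34.5, 15.4]
force: [-0.0, -0.5, -0.1]
gripper_width: 45.8
[-30.19245174  -1.05079728 122.11241875  33.88034012  32.20126772
  22.28612882]
```

View pics/c2.png

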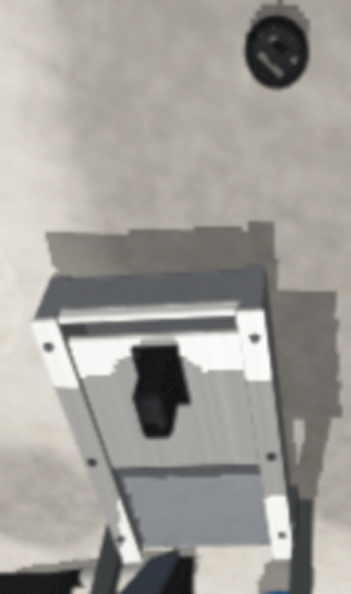

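```bash
python3 - <<'E'
from h import *
import pickle
from scipy.spatial.transform import Rotation as Ro
np.set_printoptions(precision=1,suppress=True)
w1,w2=pickle.load(open('w1.pkl','rb')),pickle.load(open('w2.pkl','rb'))
s,d=env.get_calibration('scene'),env.get_calibration('side')
P={n:atz(w2,p,37) for n,p in dict(FR=(183,133.5),FL=(269.3,129.8),RL=(277.4,220.9),RR=(219.3,223.1)).items()}
for n in P: print(n,P[n])
print('cap w1w2',tri([(w1,(300,171)),(w2,(272.6,33.9))]),'all',tri([(w1,(300,171)),(w2,(272.6,33.9)),(s,(322.3,315.4)),(d,(211.9,241.9))]))
print('knobtop w2@64',atz(w2,(227.4,169.1),64),'tri3',tri([(w2,(227.4,169.1)),(s,(287,251.3)),(d,(267,221.3))]))
# box pose fit over all corner sightings
m=np.array([[-85,50],[-85,-50],[85,50],[85,-50]])
obs=[('FR',1),('FL',0),('RL',2),('RR',3)]
A=[m[i] for n,i in obs]; B=[P[n][:2] for n,i in obs]
A+=[m[1],m[0],m[2],m[3]];B+=[[542.3,-272.3],[528.4,-173],[693.2,-161.1],[701,-248]]
A+=[m[0],m[2],m[3]];B+=[[534.2,-176.9],[699.2,-164.6],[703.1,-253.8]]
A,B=np.array(A,float),np.array(B)
a,b=A-A.mean(0),B-B.mean(0);H=a.T@b;th=np.arctan2(H[0,1]-H[1,0],H[0,0]+H[1,1])
R=np.array([[np.cos(th),-np.sin(th)],[np.sin(th),np.cos(th)]]);c=B.mean(0)-R@A.mean(0)
print('box',c,'yaw',np.degrees(th));print('resid',(A@R.T+c-B))
K=atz(w2,(227.4,169.1),64)[:2];print('knob in box',R.T@(K-c))
E
```

```text
FR [ 539.6 -268.7   37. ]
FL [ 529.6 -168.4   37. ]
RL [ 696.7 -155.    37. ]
RR [ 708.5 -247.5   37. ]
cap w1w2 (array([ 440.3, -166.8,    7.7]), [0.2, 0.2]) all (array([ 441.5, -166.5,    5.9]), [0.9, 0.9, 0.7, 2.1])
knobtop w2@64 [ 567.6 -216.1   64. ] tri3 (array([ 570.2, -218.3,   62.2]), [1.8, 3.4, 3.6])
box [ 617.8 -213.4] yaw 5.665831277056638
resid [[-1.4 -2.9]
 [-1.3 -3.6]
 [ 0.8 -0.2]
 [-1.1 -7.2]
 [-4.1  0.7]
 [-0.1  1. ]
 [ 4.3  5.8]
 [ 6.3 -6.8]
 [-5.9  4.9]
 [-1.7  9.3]
 [ 4.2 -1. ]]
knob in box [-50.3   2.3]
```

```bash
cat >> h.py <<'E'
from scipy.spatial.transform import Rotation as Ro
YAW=5.5
def leanR(l,yaw=YAW):  # tool z leans ahead by l deg, tool x up/ahead
    y,l=np.radians(yaw),np.radians(l)
    bx=np.array([np.cos(y),np.sin(y),0]);up=np.array([0,0,1.])
    z=np.sin(l)*bx-np.cos(l)*up;x=np.cos(l)*bx+np.sin(l)*up
    return np.c_[x,np.cross(z,x),z]
def delta(p,Rt):
    s=env.state();R=Ro.from_euler('xyz',s['ee_rot'],degrees=True).as_matrix()
    rv=Ro.from_matrix(Rt@R.T).as_rotvec()
    print('d',np.array(p)-s['ee_pos'],'rv',np.round(rv,4),'ang',np.degrees(np.linalg.norm(rv)).round(1),'t',s['time_s'])
E
python3 - <<'E'
from h import *
np.set_printoptions(precision=1,suppress=True)
y=np.radians(YAW);bx=np.array([np.cos(y),np.sin(y),0])
g=np.array([568.5,-217.3,48])+5*bx;R=leanR(40);print(g,R[:,2],Ro.from_matrix(R).as_euler('xyz',degrees=True));delta(g-90*R[:,2],R)
E
```

```text
[ 573.5 -216.8   48. ] [ 0.6  0.1 -0.8] [180.  -40.    5.5]
d [  27.8  -67.  -104.6] rv [ 0.1 -0.1 -0.1] ang 9.9 t 4.8
```

```bash
python3 - <<'E'
from h import *
np.set_printoptions(precision=4,suppress=True)
R=leanR(40);delta(np.array([573.5,-216.8,48])-90*R[:,2],R);print(R[:,2])
E
```

```text
d [  27.7829  -67.0004 -104.5586] rv [ 0.1332 -0.0736 -0.0835] ang 9.9 t 4.8
[ 0.6398  0.0616 -0.766 ]
```

```bash
python3 -m jog '[{"dx":0.007,"dy":-0.017,"dz":-0.026,"wx":0.0333,"wy":-0.0184,"wz":-0.0209,"grip":0.2},{"dx":0.007,"dy":-0.017,"dz":-0.026,"wx":0.0333,"wy":-0.0184,"wz":-0.0209,"grip":0.2},{"dx":0.007,"dy":-0.017,"dz":-0.026,"wx":0.0333,"wy":-0.0184,"wz":-0.0209,"grip":0.2},{"dx":0.007,"dy":-0.016,"dz":-0.026,"wx":0.0333,"wy":-0.0184,"wz":-0.0209,"grip":0.2},{"dx":0,"dy":0,"dz":0,"wx":0,"wy":0,"wz":0,"grip":0.2},{"dx":0,"dy":0,"dz":0,"wx":0,"wy":0,"wz":0,"grip":0.2}]'
python3 - <<'E'
from h import *
import pickle
np.set_printoptions(precision=4,suppress=True)
R=leanR(40);delta([573.5,-216.8,48],R);print(env.state()['qpos'])
c=env.get_calibration('wrist');cv2.imwrite('pics/w3.png',cv2.cvtColor(env.grab_frame('wrist'),cv2.COLOR_RGB2BGR));pickle.dump(c,open('w3.pkl','wb'))
E
```

```text
time_s: 5.4
ee_pos: [515.7, -222.0, 116.8]
ee_rot: [179.8, -40.0, 5.9]
force: [-0.2, 0.7, 1.1]
gripper_width: 37.0
d [ 57.8179   5.243  -68.7544] rv [ 0.0022 -0.0006 -0.0045] ang 0.3 t 5.4
[-40.6165  14.1193 126.9372  73.623   28.9036 -20.3002]
```

View pics/w3.png

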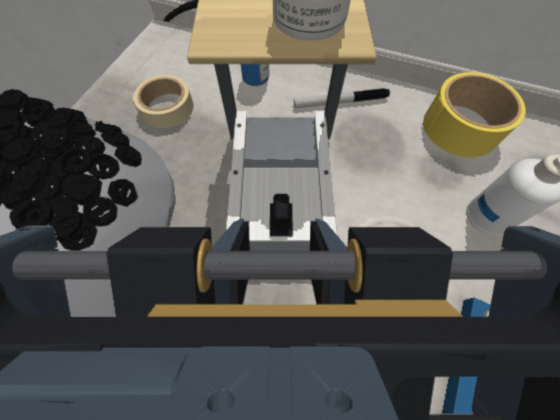

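The knob is centred at (281,212) between the fingers and the box is square in the view. The jar stands clear on the shelf. Advancing along the tool axis and gripping.

```bash
python3 -m jog '[{"dx":0.0145,"dy":0.0013,"dz":-0.0172,"wx":0,"wy":0,"wz":0,"grip":0.2},{"dx":0.0145,"dy":0.0013,"dz":-0.0172,"wx":0,"wy":0,"wz":0,"grip":0.2},{"dx":0.0145,"dy":0.0013,"dz":-0.0172,"wx":0,"wy":0,"wz":0,"grip":0.2},{"dx":0.0145,"dy":0.0013,"dz":-0.0172,"wx":0,"wy":0,"wz":0,"grip":0.2},{"dx":0,"dy":0,"dz":0,"wx":0,"wy":0,"wz":0,"grip":0.2},{"dx":0,"dy":0,"dz":0,"wx":0,"wy":0,"wz":0,"grip":1},{"dx":0,"dy":0,"dz":0,"wx":0,"wy":0,"wz":0,"grip":1},{"dx":0,"dy":0,"dz":0,"wx":0,"wy":0,"wz":0,"grip":1},{"dx":0,"dy":0,"dz":0,"wx":0,"wy":0,"wz":0,"grip":1},{"dx":0,"dy":0,"dz":0,"wx":0,"wy":0,"wz":0,"grip":1}]' 20
```

```text
time_s: 6.45
ee_pos: [573.9, -217.8, 49.8]
ee_rot: [179.6, -40.1, 5.9]
force: [-0.3, -4.1, 5.6]
gripper_width: 14.1
```

```bash
python3 -m jog '[{"dx":0.0076,"dy":0.0007,"dz":0,"wx":0,"wy":0,"wz":0,"grip":1},{"dx":0.0076,"dy":0.0007,"dz":0,"wx":0,"wy":0,"wz":0,"grip":1},{"dx":0.0076,"dy":0.0007,"dz":0,"wx":0,"wy":0,"wz":0,"grip":1},{"dx":0.0076,"dy":0.0007,"dz":0,"wx":0,"wy":0,"wz":0,"grip":1},{"dx":0.0076,"dy":0.0008,"dz":0,"wx":0,"wy":0,"wz":0,"grip":1},{"dx":0,"dy":0,"dz":0,"wx":0,"wy":0,"wz":0,"grip":1}]'
python3 -m jog '[{"dx":0.0076,"dy":0.0007,"dz":0,"wx":0,"wy":0,"wz":0,"grip":1},{"dx":0.0076,"dy":0.0007,"dz":0,"wx":0,"wy":0,"wz":0,"grip":1},{"dx":0.0076,"dy":0.0007,"dz":0,"wx":0,"wy":0,"wz":0,"grip":1},{"dx":0,"dy":0,"dz":0,"wx":0,"wy":0,"wz":0,"grip":1},{"dx":0,"dy":0,"dz":0,"wx":0,"wy":0,"wz":0,"grip":1}]'
python3 - <<'E'
from h import *
import pickle
c=env.get_calibration('wrist');cv2.imwrite('pics/w4.png',cv2.cvtColor(env.grab_frame('wrist'),cv2.COLOR_RGB2BGR));pickle.dump(c,open('w4.pkl','wb'))
cv2.imwrite('pics/s4.png',cv2.cvtColor(env.grab_frame('side'),cv2.COLOR_RGB2BGR))
E
```

```text
time_s: 7.05
ee_pos: [613.0, -213.7, 49.8]
ee_rot: [179.6, -40.2, 5.9]
force: [2.0, -3.5, 5.2]
gripper_width: 13.9
time_s: 7.55
ee_pos: [635.2, -211.4, 49.8]
ee_rot: [179.7, -40.2, 5.9]
force: [2.0, -3.6, 5.8]
gripper_width: 13.8
```

Forces stay low, so the end stop isn't reached yet. I'll creep on and watch the force.

```bash
python3 -m jog '[{"dx":0.001,"dy":0.0001,"dz":0,"wx":0,"wy":0,"wz":0,"grip":1},{"dx":0.001,"dy":0.0001,"dz":0,"wx":0,"wy":0,"wz":0,"grip":1},{"dx":0,"dy":0,"dz":0,"wx":0,"wy":0,"wz":0,"grip":1}]'
python3 - <<'E'
import cv2,numpy as np
a=cv2.imread('pics/w4.png')[0:260,130:430];b=cv2.imread('pics/s4.png')[140:270,215:365]
cv2.imwrite('pics/c4.png',np.hstack([cv2.resize(a,(400,347)),cv2.resize(b,(400,347),interpolation=cv2.INTER_CUBIC)]))
E
```

```text
time_s: 7.95
ee_pos: [636.7, -211.3, 49.8]
ee_rot: [179.7, -40.2, 5.9]
force: [1.1, -3.2, 7.2]
gripper_width: 14.0
```

View pics/c4.png

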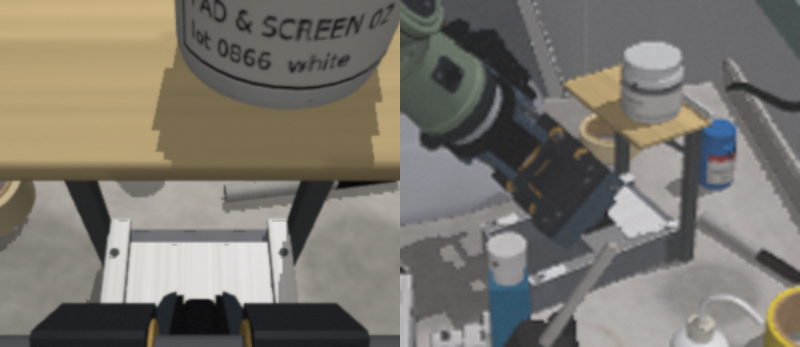

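```bash
python3 - <<'E'
from h import *
import pickle
np.set_printoptions(precision=1,suppress=True)
w=pickle.load(open('w4.pkl','rb'));y=np.radians(5.6);R=np.array([[np.cos(y),-np.sin(y)],[np.sin(y),np.cos(y)]]);c=[617.8,-213.4]
f=lambda u,v,z:print(R.T@(atz(w,(130+u*.75,v*.75),z)[:2]-c))
f(203,242,33);f(120,220,37);f(281,220,37);f(203,231,33)
print(R.T@(np.array([636.7,-211.3])-c))
E
```

```text
[72.7 -1.9]
[84.6 45.3]
[ 85.1 -46.3]
[80.1 -1.9]
[19.   0.2]
```

The cover's rear edge measures about 73 mm before the last creep, so it is about 74–75 mm open. The rear corners check at 85 mm, as they should. Releasing, backing off along the tool axis and standing upright above the cap.

```bash
python3 -m jog '[{"dx":0,"dy":0,"dz":0,"wx":0,"wy":0,"wz":0,"grip":0.2},{"dx":0,"dy":0,"dz":0,"wx":0,"wy":0,"wz":0,"grip":0.2},{"dx":0,"dy":0,"dz":0,"wx":0,"wy":0,"wz":0,"grip":0.2},{"dx":-0.0128,"dy":-0.0012,"dz":0.0153,"wx":0,"wy":0,"wz":0,"grip":0.2},{"dx":-0.0128,"dy":-0.0012,"dz":0.0153,"wx":0,"wy":0,"wz":0,"grip":0.2},{"dx":-0.0128,"dy":-0.0012,"dz":0.0153,"wx":0,"wy":0,"wz":0,"grip":0.2},{"dx":-0.0128,"dy":-0.0012,"dz":0.0153,"wx":0,"wy":0,"wz":0,"grip":0},{"dx":-0.0128,"dy":-0.0012,"dz":0.0153,"wx":0,"wy":0,"wz":0,"grip":0}]'
python3 -m jog '[{"dx":-0.0264,"dy":0.0101,"dz":0.005,"wx":-0.0134,"wy":0.139,"wz":0,"grip":0},{"dx":-0.0264,"dy":0.0101,"dz":0.005,"wx":-0.0134,"wy":0.139,"wz":0,"grip":0},{"dx":-0.0264,"dy":0.0101,"dz":0.005,"wx":-0.0134,"wy":0.139,"wz":0,"grip":0},{"dx":-0.0264,"dy":0.0101,"dz":0.005,"wx":-0.0134,"wy":0.139,"wz":0,"grip":0},{"dx":-0.0264,"dy":0.0101,"dz":0.005,"wx":-0.0134,"wy":0.139,"wz":0,"grip":0},{"dx":0,"dy":0,"dz":0,"wx":0,"wy":0,"wz":0,"grip":0},{"dx":0,"dy":0,"dz":0,"wx":0,"wy":0,"wz":0,"grip":0}]'
python3 - <<'E'
from h import *
import pickle
np.set_printoptions(precision=4,suppress=True)
delta([440.8,-166.7,3],leanR(0));print(env.state()['qpos'])
E
```

```text
time_s: 8.75
ee_pos: [570.9, -215.8, 124.4]
ee_rot: [179.9, -39.9, 5.9]
force: [0.6, 0.2, 0.1]
gripper_width: 45.5
time_s: 9.45
ee_pos: [485.6, -167.6, 140.7]
ee_rot: [-177.8, -13.2, 6.4]
force: [0.5, 0.3, -0.6]
gripper_width: 45.4
d [ -44.7869    0.935  -137.7004] rv [-0.0624  0.2248 -0.0193] ang 13.4 t 9.45
[-26.1634  11.6561 112.094   12.2792  46.9324  49.5542]
```

Joint speed limits cut that move short. Finishing it now.

```bash
python3 -m jog '[{"dx":-0.0112,"dy":0.0002,"dz":-0.01,"wx":-0.0156,"wy":0.0562,"wz":-0.005,"grip":0},{"dx":-0.0112,"dy":0.0002,"dz":-0.01,"wx":-0.0156,"wy":0.0562,"wz":-0.005,"grip":0},{"dx":-0.0112,"dy":0.0002,"dz":-0.01,"wx":-0.0156,"wy":0.0562,"wz":-0.005,"grip":0},{"dx":-0.0112,"dy":0.0002,"dz":-0.01,"wx":-0.0156,"wy":0.0562,"wz":-0.005,"grip":0},{"dx":0,"dy":0,"dz":0,"wx":0,"wy":0,"wz":0,"grip":0},{"dx":0,"dy":0,"dz":0,"wx":0,"wy":0,"wz":0,"grip":0}]'
python3 - <<'E'
from h import *
np.set_printoptions(precision=4,suppress=True)
delta([440.8,-166.7,3],leanR(0))
E
```

```text
time_s: 10.05
ee_pos: [440.2, -167.3, 100.3]
ee_rot: [-180.0, 0.1, 5.4]
force: [-0.6, 0.8, 0.0]
gripper_width: 45.6
d [  0.6061   0.6181 -97.3386] rv [-0.0005 -0.0014  0.0024] ang 0.2 t 10.05
```

```bash
python3 -m jog '[{"dx":0.0006,"dy":0.0006,"dz":-0.03,"wx":0,"wy":0,"wz":0,"grip":0},{"dx":0,"dy":0,"dz":-0.03,"wx":0,"wy":0,"wz":0,"grip":0},{"dx":0,"dy":0,"dz":-0.022,"wx":0,"wy":0,"wz":0,"grip":0},{"dx":0,"dy":0,"dz":-0.01,"wx":0,"wy":0,"wz":0,"grip":0},{"dx":0,"dy":0,"dz":-0.005,"wx":0,"wy":0,"wz":0,"grip":0},{"dx":0,"dy":0,"dz":0,"wx":0,"wy":0,"wz":0,"grip":1},{"dx":0,"dy":0,"dz":0,"wx":0,"wy":0,"wz":0,"grip":1},{"dx":0,"dy":0,"dz":0,"wx":0,"wy":0,"wz":0,"grip":1},{"dx":0,"dy":0,"dz":0,"wx":0,"wy":0,"wz":0,"grip":1},{"dx":0,"dy":0,"dz":0,"wx":0,"wy":0,"wz":0,"grip":1}]' 12
```

```text
time_s: 11.05
ee_pos: [441.6, -167.1, 4.9]
ee_rot: [179.9, 0.0, 5.4]
force: [-0.3, -0.6, 3.5]
gripper_width: 21.0
```

Holding at 21 mm, slightly under the cap's 24 mm diameter, so I'll lift and check. With the tool upright over the compartment, the camera (tool +x) would reach into the shelf and jar area. I'll therefore turn half round (wz +180°) while lifted.

```bash
python3 -m jog '[{"dx":0,"dy":0,"dz":0.015,"wx":0,"wy":0,"wz":0,"grip":1},{"dx":0,"dy":0,"dz":0.03,"wx":0,"wy":0,"wz":0.1,"grip":1},{"dx":0,"dy":0,"dz":0.03,"wx":0,"wy":0,"wz":0.148,"grip":1},{"dx":0,"dy":0,"dz":0.03,"wx":0,"wy":0,"wz":0.148,"grip":1},{"dx":0,"dy":0,"dz":0,"wx":0,"wy":0,"wz":0.148,"grip":1},{"dx":0,"dy":0,"dz":0,"wx":0,"wy":0,"wz":0.148,"grip":1},{"dx":0,"dy":0,"dz":0,"wx":0,"wy":0,"wz":0.148,"grip":1},{"dx":0,"dy":0,"dz":0,"wx":0,"wy":0,"wz":0.148,"grip":1},{"dx":0,"dy":0,"dz":0,"wx":0,"wy":0,"wz":0.148,"grip":1},{"dx":0,"dy":0,"dz":0,"wx":0,"wy":0,"wz":0.148,"grip":1}]'
python3 -m jog '[{"dx":0,"dy":0,"dz":0,"wx":0,"wy":0,"wz":0.148,"grip":1},{"dx":0,"dy":0,"dz":0,"wx":0,"wy":0,"wz":0.148,"grip":1},{"dx":0,"dy":0,"dz":0,"wx":0,"wy":0,"wz":0.148,"grip":1},{"dx":0,"dy":0,"dz":0,"wx":0,"wy":0,"wz":0.148,"grip":1},{"dx":0,"dy":0,"dz":0,"wx":0,"wy":0,"wz":0.148,"grip":1},{"dx":0,"dy":0,"dz":0,"wx":0,"wy":0,"wz":0.148,"grip":1},{"dx":0,"dy":0,"dz":0,"wx":0,"wy":0,"wz":0.148,"grip":1},{"dx":0,"dy":0,"dz":0,"wx":0,"wy":0,"wz":0.148,"grip":1},{"dx":0,"dy":0,"dz":0,"wx":0,"wy":0,"wz":0.148,"grip":1},{"dx":0,"dy":0,"dz":0,"wx":0,"wy":0,"wz":0.148,"grip":1}]'
python3 - <<'E'
from h import *
np.set_printoptions(precision=4,suppress=True)
R=leanR(0);R[:,:2]*=-1
delta([573,-217.8,110],R);print(env.state()['qpos'])
E
```

```text
time_s: 12.05
ee_pos: [440.8, -166.8, 109.2]
ee_rot: [179.9, 0.1, 79.3]
force: [0.9, 0.1, -0.4]
gripper_width: 20.7
time_s: 13.05
ee_pos: [440.8, -166.8, 109.2]
ee_rot: [179.9, 0.1, 164.1]
force: [-1.0, 0.2, -0.6]
gripper_width: 20.7
d [132.2164 -51.0329   0.7639] rv [-0.0012  0.0022  0.3737] ang 21.4 t 13.05
[-22.1871  14.676  111.7519   0.1136  53.4643 -96.3409]
```

```bash
python3 -m jog '[{"dx":0.033,"dy":-0.0128,"dz":0,"wx":0,"wy":0,"wz":0.0934,"grip":1},{"dx":0.033,"dy":-0.0128,"dz":0,"wx":0,"wy":0,"wz":0.0934,"grip":1},{"dx":0.033,"dy":-0.0128,"dz":0,"wx":0,"wy":0,"wz":0.0934,"grip":1},{"dx":0.033,"dy":-0.0128,"dz":0,"wx":0,"wy":0,"wz":0.0934,"grip":1},{"dx":0,"dy":0,"dz":0,"wx":0,"wy":0,"wz":0,"grip":1},{"dx":0,"dy":0,"dz":0,"wx":0,"wy":0,"wz":0,"grip":1}]'
python3 - <<'E'
from h import *
np.set_printoptions(precision=4,suppress=True)
R=leanR(0);R[:,:2]*=-1
delta([573,-217.8,28],R)
a=cv2.cvtColor(env.grab_frame('scene'),cv2.COLOR_RGB2BGR)[160:310,200:350];b=cv2.cvtColor(env.grab_frame('side'),cv2.COLOR_RGB2BGR)[130:280,195:345]
f=lambda i:cv2.resize(i,(400,400),interpolation=cv2.INTER_CUBIC)
cv2.imwrite('pics/c5.png',np.hstack([f(a),f(b)]))
E
```

```text
time_s: 13.65
ee_pos: [572.6, -217.9, 108.5]
ee_rot: [179.9, 0.0, -174.9]
force: [-0.8, 0.2, -0.5]
gripper_width: 20.7
d [  0.4134   0.1007 -80.5042] rv [-0.0023  0.0003  0.0071] ang 0.4 t 13.65
```

View pics/c5.png

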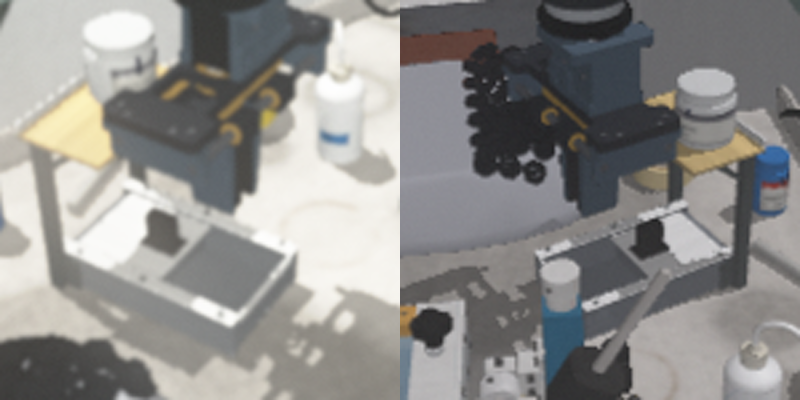

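The compartment is open and the fingers are over it, with the jar and shelf clear. I'll lower the cap 8 mm further to the front for shelf clearance, and release it 3 mm above the floor.

```bash
python3 -m jog '[{"dx":-0.008,"dy":-0.001,"dz":-0.02,"wx":0,"wy":0,"wz":0,"grip":1},{"dx":0,"dy":0,"dz":-0.025,"wx":0,"wy":0,"wz":0,"grip":1},{"dx":0,"dy":0,"dz":-0.02,"wx":0,"wy":0,"wz":0,"grip":1},{"dx":0,"dy":0,"dz":-0.018,"wx":0,"wy":0,"wz":0,"grip":1},{"dx":0,"dy":0,"dz":-0.013,"wx":0,"wy":0,"wz":0,"grip":1},{"dx":0,"dy":0,"dz":0,"wx":0,"wy":0,"wz":0,"grip":1},{"dx":0,"dy":0,"dz":0,"wx":0,"wy":0,"wz":0,"grip":1}]'
```

```text
time_s: 14.45
ee_pos: [564.9, -219.1, 13.7]
ee_rot: [179.9, 0.1, -174.9]
force: [-0.4, 0.5, 0.0]
gripper_width: 20.6
```

```bash
python3 -m jog '[{"dx":0,"dy":0,"dz":0,"wx":0,"wy":0,"wz":0,"grip":0.2},{"dx":0,"dy":0,"dz":0,"wx":0,"wy":0,"wz":0,"grip":0.2},{"dx":0,"dy":0,"dz":0,"wx":0,"wy":0,"wz":0,"grip":0.2},{"dx":0,"dy":0,"dz":0.01,"wx":0,"wy":0,"wz":0,"grip":0.2},{"dx":0,"dy":0,"dz":0.03,"wx":0,"wy":0,"wz":0,"grip":0.2},{"dx":0,"dy":0,"dz":0.04,"wx":0,"wy":0,"wz":0,"grip":0.2},{"dx":-0.02,"dy":0,"dz":0.04,"wx":0,"wy":0,"wz":0,"grip":0.2},{"dx":-0.04,"dy":-0.004,"dz":0.02,"wx":0,"wy":0,"wz":0,"grip":0.2},{"dx":0,"dy":0,"dz":0,"wx":0,"wy":0,"wz":0,"grip":0.2},{"dx":0,"dy":0,"dz":0,"wx":0,"wy":0,"wz":0,"grip":0.2}]'
python3 - <<'E'
from h import *
import pickle
c=env.get_calibration('wrist');w=cv2.cvtColor(env.grab_frame('wrist'),cv2.COLOR_RGB2BGR);pickle.dump(c,open('w6.pkl','wb'))
a=cv2.cvtColor(env.grab_frame('scene'),cv2.COLOR_RGB2BGR)[160:310,200:350]
cv2.imwrite('pics/c6.png',np.hstack([cv2.resize(w,None,fx=.75,fy=.75)[:300],cv2.resize(a,(300,300),interpolation=cv2.INTER_CUBIC)]))
np.set_printoptions(precision=4,suppress=True)
print(env.state()['qpos'])
E
```

```text
time_s: 15.45
ee_pos: [505.0, -223.3, 154.6]
ee_rot: [180.0, 0.3, -174.9]
force: [-0.4, 0.7, -0.2]
gripper_width: 36.4
[ -25.0859   18.9      98.0812    0.1567   62.9558 -120.2997]
```

View pics/c6.png

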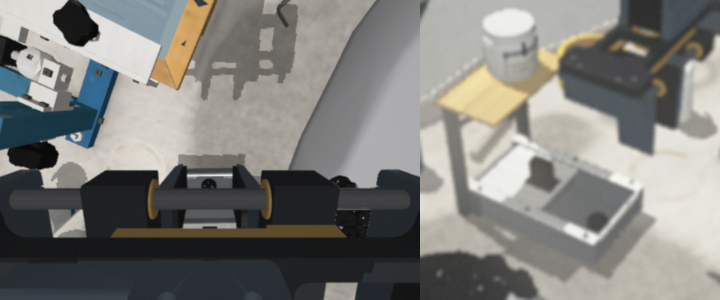

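The cap lies in the compartment (scene half at (598,220)), the cover stays open and the jar is standing. Turning back to the flipped attitude, then leaning.

```bash
python3 -m jog '[{"dx":0,"dy":0,"dz":0,"wx":0,"wy":0,"wz":-0.149,"grip":0.2},{"dx":0,"dy":0,"dz":0,"wx":0,"wy":0,"wz":-0.149,"grip":0.2},{"dx":0,"dy":0,"dz":0,"wx":0,"wy":0,"wz":-0.149,"grip":0.2},{"dx":0,"dy":0,"dz":0,"wx":0,"wy":0,"wz":-0.149,"grip":0.2},{"dx":0,"dy":0,"dz":0,"wx":0,"wy":0,"wz":-0.149,"grip":0.2},{"dx":0,"dy":0,"dz":0,"wx":0,"wy":0,"wz":-0.149,"grip":0.2},{"dx":0,"dy":0,"dz":0,"wx":0,"wy":0,"wz":-0.149,"grip":0.2},{"dx":0,"dy":0,"dz":0,"wx":0,"wy":0,"wz":-0.149,"grip":0.2},{"dx":0,"dy":0,"dz":0,"wx":0,"wy":0,"wz":-0.149,"grip":0.2},{"dx":0,"dy":0,"dz":0,"wx":0,"wy":0,"wz":-0.149,"grip":0.2}]'
python3 -m jog '[{"dx":0,"dy":0,"dz":0,"wx":0,"wy":0,"wz":-0.149,"grip":0.2},{"dx":0,"dy":0,"dz":0,"wx":0,"wy":0,"wz":-0.149,"grip":0.2},{"dx":0,"dy":0,"dz":0,"wx":0,"wy":0,"wz":-0.149,"grip":0.2},{"dx":0,"dy":0,"dz":0,"wx":0,"wy":0,"wz":-0.149,"grip":0.2},{"dx":0,"dy":0,"dz":0,"wx":0,"wy":0,"wz":-0.149,"grip":0.2},{"dx":0,"dy":0,"dz":0,"wx":0,"wy":0,"wz":-0.149,"grip":0.2},{"dx":0,"dy":0,"dz":0,"wx":0,"wy":0,"wz":-0.149,"grip":0.2},{"dx":0,"dy":0,"dz":0,"wx":0,"wy":0,"wz":-0.149,"grip":0.2},{"dx":0,"dy":0,"dz":0,"wx":0,"wy":0,"wz":-0.149,"grip":0.2},{"dx":0,"dy":0,"dz":0,"wx":0,"wy":0,"wz":-0.149,"grip":0.2}]'
python3 -m jog '[{"dx":0,"dy":0,"dz":0,"wx":0,"wy":0,"wz":-0.149,"grip":0.2},{"dx":0,"dy":0,"dz":0,"wx":0.0067,"wy":-0.0695,"wz":0,"grip":0.2},{"dx":0,"dy":0,"dz":0,"wx":0.0067,"wy":-0.0695,"wz":0,"grip":0.2},{"dx":0,"dy":0,"dz":0,"wx":0.0067,"wy":-0.0695,"wz":0,"grip":0.2},{"dx":0,"dy":0,"dz":0,"wx":0.0067,"wy":-0.0695,"wz":0,"grip":0.2},{"dx":0,"dy":0,"dz":0,"wx":0.0067,"wy":-0.0695,"wz":0,"grip":0.2},{"dx":0,"dy":0,"dz":0,"wx":0.0067,"wy":-0.0695,"wz":0,"grip":0.2},{"dx":0,"dy":0,"dz":0,"wx":0.0067,"wy":-0.0695,"wz":0,"grip":0.2},{"dx":0,"dy":0,"dz":0,"wx":0.0067,"wy":-0.0695,"wz":0,"grip":0.2},{"dx":0,"dy":0,"dz":0,"wx":0.0067,"wy":-0.0695,"wz":0,"grip":0.2}]'
python3 - <<'E'
from h import *
np.set_printoptions(precision=4,suppress=True)
R=leanR(40,5.7);delta(np.array([636.9,-211.3,49.8])-90*R[:,2],R);print(env.state()['qpos'])
E
```

```text
time_s: 16.55
ee_pos: [505.5, -222.7, 151.7]
ee_rot: [-180.0, 0.0, 99.5]
force: [-0.6, -0.4, 1.0]
gripper_width: 36.8
time_s: 17.55
ee_pos: [505.5, -222.8, 151.7]
ee_rot: [-180.0, 0.2, 14.1]
force: [-0.3, -0.6, 0.1]
gripper_width: 36.6
time_s: 18.55
ee_pos: [505.4, -223.1, 152.3]
ee_rot: [179.7, -36.0, 5.9]
force: [0.4, 0.4, 0.4]
gripper_width: 36.4
d [ 73.9319   6.1034 -33.5865] rv [ 0.0114 -0.0696 -0.001 ] ang 4.0 t 18.55
[-39.7087   9.8238 122.5039  52.506   31.6448   2.485 ]
```

```bash
python3 -m jog '[{"dx":0,"dy":0,"dz":-0.0168,"wx":0.0057,"wy":-0.0348,"wz":0,"grip":0.2},{"dx":0.015,"dy":0.0012,"dz":-0.0168,"wx":0.0057,"wy":-0.0348,"wz":0,"grip":0.2},{"dx":0.02,"dy":0.0016,"dz":0,"wx":0,"wy":0,"wz":0,"grip":0.2},{"dx":0.02,"dy":0.0016,"dz":0,"wx":0,"wy":0,"wz":0,"grip":0.2},{"dx":0.019,"dy":0.0016,"dz":0,"wx":0,"wy":0,"wz":0,"grip":0.2},{"dx":0,"dy":0,"dz":0,"wx":0,"wy":0,"wz":0,"grip":0.2},{"dx":0,"dy":0,"dz":0,"wx":0,"wy":0,"wz":0,"grip":0.2}]'
python3 - <<'E'
from h import *
np.set_printoptions(precision=4,suppress=True)
R=leanR(40,5.7);delta(np.array([636.9,-211.3,49.8]),R)
E
```

```text
time_s: 19.25
ee_pos: [579.0, -216.6, 118.3]
ee_rot: [-179.9, -39.8, 5.8]
force: [-0.2, 0.7, 0.1]
gripper_width: 36.6
d [ 57.8629   5.2862 -68.4896] rv [-0.0004 -0.0032 -0.002 ] ang 0.2 t 19.25
```

```bash
python3 -m jog '[{"dx":0.0145,"dy":0.0013,"dz":-0.0171,"wx":0,"wy":0,"wz":0,"grip":0.2},{"dx":0.0145,"dy":0.0013,"dz":-0.0171,"wx":0,"wy":0,"wz":0,"grip":0.2},{"dx":0.0145,"dy":0.0013,"dz":-0.0171,"wx":0,"wy":0,"wz":0,"grip":0.2},{"dx":0.0145,"dy":0.0013,"dz":-0.0171,"wx":0,"wy":0,"wz":0,"grip":0.2},{"dx":0,"dy":0,"dz":0,"wx":0,"wy":0,"wz":0,"grip":0.2},{"dx":0,"dy":0,"dz":0,"wx":0,"wy":0,"wz":0,"grip":1},{"dx":0,"dy":0,"dz":0,"wx":0,"wy":0,"wz":0,"grip":1},{"dx":0,"dy":0,"dz":0,"wx":0,"wy":0,"wz":0,"grip":1},{"dx":0,"dy":0,"dz":0,"wx":0,"wy":0,"wz":0,"grip":1},{"dx":0,"dy":0,"dz":0,"wx":0,"wy":0,"wz":0,"grip":1}]' 20
```

```text
time_s: 20.25
ee_pos: [636.9, -211.4, 52.2]
ee_rot: [-180.0, -40.0, 5.8]
force: [-1.5, 2.1, 3.3]
gripper_width: 13.8
```

```bash
python3 -m jog '[{"dx":-0.008,"dy":-0.0008,"dz":0,"wx":0,"wy":0,"wz":0,"grip":1},{"dx":-0.008,"dy":-0.0008,"dz":0,"wx":0,"wy":0,"wz":0,"grip":1},{"dx":-0.008,"dy":-0.0008,"dz":0,"wx":0,"wy":0,"wz":0,"grip":1},{"dx":-0.008,"dy":-0.0008,"dz":0,"wx":0,"wy":0,"wz":0,"grip":1},{"dx":-0.008,"dy":-0.0008,"dz":0,"wx":0,"wy":0,"wz":0,"grip":1},{"dx":-0.008,"dy":-0.0008,"dz":0,"wx":0,"wy":0,"wz":0,"grip":1},{"dx":-0.008,"dy":-0.0008,"dz":0,"wx":0,"wy":0,"wz":0,"grip":1},{"dx":-0.008,"dy":-0.0008,"dz":0,"wx":0,"wy":0,"wz":0,"grip":1},{"dx":-0.005,"dy":-0.0005,"dz":0,"wx":0,"wy":0,"wz":0,"grip":1},{"dx":0,"dy":0,"dz":0,"wx":0,"wy":0,"wz":0,"grip":1}]'
python3 -m jog '[{"dx":-0.0015,"dy":-0.0001,"dz":0,"wx":0,"wy":0,"wz":0,"grip":1},{"dx":-0.0015,"dy":-0.0002,"dz":0,"wx":0,"wy":0,"wz":0,"grip":1},{"dx":0,"dy":0,"dz":0,"wx":0,"wy":0,"wz":0,"grip":1}]'
```

```text
time_s: 21.25
ee_pos: [567.3, -218.5, 52.1]
ee_rot: [-180.0, -40.0, 5.7]
force: [-2.8, 3.7, 7.7]
gripper_width: 14.0
time_s: 21.55
ee_pos: [564.8, -218.8, 52.1]
ee_rot: [-180.0, -40.0, 5.8]
force: [-1.5, 4.2, 7.8]
gripper_width: 14.0
```

```bash
for i in 1; do python3 -m jog '[{"dx":-0.001,"dy":-0.0001,"dz":0,"wx":0,"wy":0,"wz":0,"grip":1},{"dx":-0.001,"dy":-0.0001,"dz":0,"wx":0,"wy":0,"wz":0,"grip":1},{"dx":0,"dy":0,"dz":0,"wx":0,"wy":0,"wz":0,"grip":1}]'; done
python3 -m jog '[{"dx":-0.001,"dy":-0.0001,"dz":0,"wx":0,"wy":0,"wz":0,"grip":1},{"dx":0,"dy":0,"dz":0,"wx":0,"wy":0,"wz":0,"grip":1}]'
```

```text
time_s: 21.85
ee_pos: [563.5, -219.0, 52.2]
ee_rot: [-180.0, -40.1, 5.8]
force: [4.1, 4.0, 2.9]
gripper_width: 13.8
time_s: 22.05
ee_pos: [563.4, -218.9, 52.2]
ee_rot: [-179.9, -40.1, 5.8]
force: [9.6, 5.1, -1.9]
gripper_width: 13.8
```

The stop is reached: the force rises to about 10 N and the motion stalls at x = 563.4. Releasing and backing off to check.

```bash
python3 -m jog '[{"dx":0,"dy":0,"dz":0,"wx":0,"wy":0,"wz":0,"grip":0.2},{"dx":0,"dy":0,"dz":0,"wx":0,"wy":0,"wz":0,"grip":0.2},{"dx":0,"dy":0,"dz":0,"wx":0,"wy":0,"wz":0,"grip":0.2},{"dx":-0.0128,"dy":-0.0012,"dz":0.0153,"wx":0,"wy":0,"wz":0,"grip":0.2},{"dx":-0.0128,"dy":-0.0012,"dz":0.0153,"wx":0,"wy":0,"wz":0,"grip":0.2},{"dx":-0.0128,"dy":-0.0012,"dz":0.0153,"wx":0,"wy":0,"wz":0,"grip":0.2},{"dx":-0.0128,"dy":-0.0012,"dz":0.0153,"wx":0,"wy":0,"wz":0,"grip":0.2},{"dx":-0.0128,"dy":-0.0012,"dz":0.03,"wx":0,"wy":0,"wz":0,"grip":0.2},{"dx":0,"dy":0,"dz":0.03,"wx":0,"wy":0,"wz":0,"grip":0.2},{"dx":0,"dy":0,"dz":0,"wx":0,"wy":0,"wz":0,"grip":0.2}]'
python3 - <<'E'
from h import *
import pickle
c=env.get_calibration('wrist');pickle.dump(c,open('w7.pkl','wb'))
w=cv2.cvtColor(env.grab_frame('wrist'),cv2.COLOR_RGB2BGR)[0:260,150:410]
a=cv2.cvtColor(env.grab_frame('scene'),cv2.COLOR_RGB2BGR)[160:310,200:350]
f=lambda i:cv2.resize(i,(400,400),interpolation=cv2.INTER_CUBIC)
cv2.imwrite('pics/c7.png',np.hstack([f(w),f(a)]))
E
```

```text
time_s: 23.05
ee_pos: [498.9, -227.6, 176.6]
ee_rot: [179.5, -40.2, 6.0]
force: [0.9, -1.2, -0.2]
gripper_width: 36.5
```

View pics/c7.png

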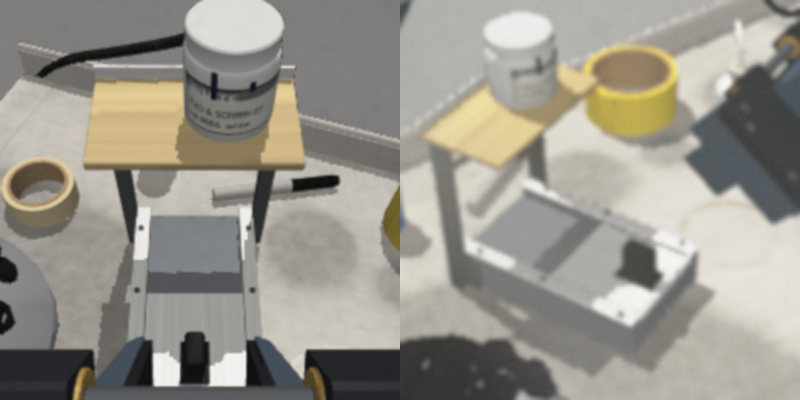

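```bash
python3 - <<'E'
from h import *
import pickle
np.set_printoptions(precision=1,suppress=True)
w=pickle.load(open('w7.pkl','rb'));y=np.radians(5.6);R=np.array([[np.cos(y),-np.sin(y)],[np.sin(y),np.cos(y)]]);c=[617.8,-213.4]
f=lambda u,v,z:print(R.T@(atz(w,(150+u*.65,v*.65),z)[:2]-c))
f(195,292,33);f(138,209,37);f(254,209,37)
E
```

```text
[ 1.7 -0.2]
[83.1 50.2]
[ 83.8 -51.6]
```

The stall at the front stop bounds the cover at about 1 mm open: it travelled 73.9 mm from at most 75. The picture puts the edge at +1.7 mm against -1 expected, which is within the measuring error. The jar is upright and the arm is clear, so I'm handing in.

```bash
python3 -c "
from workcell import env
s=env.state();print(s['time_s'],s['force']);print(env.job_done())"
```

```text
23.15 [ 0.72543896  0.06436053 -0.77891058]
the job is handed in; nothing more can be done
None
```

I slid the cover back under the shelf, put the black cap in the compartment, slid the cover shut over it and handed the job in at 23.2 s. No verdict was reported.

- **Cover opened:** it was about 74–75 mm open by image and arm travel, although I felt no force rise at the end stop.
- **Cap:** it was seen lying in the compartment with the cover still open. It is hidden now that the cover is shut. The gripper closed to 21 mm on it, not the 24 mm given, but it held.
- **Cover shut:** it stalled against the front stop at about 10 N after 73.9 mm of travel, so by travel it is at most about 1 mm open. The last wrist picture put its rear edge 2–4 mm behind the ideal shut position. That disagrees slightly with the stop and is close to the 4 mm limit. I put it down to pixel error and did not re-measure.
- **Surroundings:** the ink jar stands upright on the shelf. The masking tape looked undisturbed and the arm ended clear, with no load on the wrist. The wash bottle is barely in the last pictures, but the arm's path stayed clear of it.

The first leaning attempt ran the last joint onto its range limit. I turned the gripper half round for the knob grasps, and turned it back for loading the cap so the camera stayed clear of the shelf.

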